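# Nip a brass blank in the eccentric clamp

### The arm

A 6-joint arm with a two-finger parallel gripper is mounted at the origin on the work surface. World frame = base frame: x ahead of the robot, y to its left, z up, the work surface at z = 0. Lengths are in m, angles in rad, forces in N, time in s.
With the tool pointing down it reaches from about 0.375 to 0.925 m from the base axis. Payload 5.7 kg.
Tool frame: the origin (TCP) lies at the very end of the fingers, on their centre line; the grasp point (between the pads) lies 19 mm behind it; z points along the fingers, y is the line along which they close (so a half turn about z gives the same grasp; the last joint's range is limited). The gripper opens to 88 mm and grips with 3 to 60 N. Pads are 20 mm wide; open, the fingers measure 115 mm over their backs; the gripper's body (75 mm by 178 mm) begins 61 mm behind the grasp point.
Start: joints at [-1.237, 0.359, 1.51, -0, 1.272, -0.115], TCP at [0.26, -0.541, 0.191] pointing down, gripper open.
Joint ranges: [-2.97, 2.97], [-1.01, 2.36], [0.21, 2.38], [-0.96, 4.11], [0.2, 2.71], [-2.98, 2.98]. Speed limits (rad/s): [2.39, 2.39, 3.14, 3.14, 3.14, 3.14].

### API

Orientations are given as [roll, pitch, yaw] about the fixed x, y, z axes, in that order (R = Rz(yaw) Ry(pitch) Rx(roll)).
In Python, from cell import monitor, viewer, order gives the robot as it stands.
- The arm moves only by the shell command python3 -m creep 'ROWS'. ROWS is JSON, a list of rows, each an object with "dp": the shift along the tool's x, y, z in mm, a list of three; "twist": the turn, a rotation vector about the tool's x, y, z in degrees, a list of three; "grip": the closure, from 0 (fully open) to 1 (shut). A call has 1 to 8 rows; each row shifts and turns the commanded pose from where the row before left it, along the tool's axes as they then stand; what a row does not reach is not made up. A row lasts 1/10 s, in which the tool goes at most 50 mm and 8.59 degrees, less where a joint would pass 70% of its speed; a pose out of reach is approached as far as the arm can. A call is refused whole if a number of a shift passes 50 or a number of a turn 8.59, either way. A call with a gripper value outside its range is refused whole. The fingers move at their own pace and stop on an object; the grip force is fixed at half the most. Time passes only in rows, so rows that do not move let the fingers close. It gives the time, the measured TCP pose, the force, the opening and the grip force at its end, in the units of the state.
- monitor.sense(): the state, without advancing time (a new reading comes with each control period).
- viewer.capture(name): name is "scene" or "top"; returns the picture (384x512x3 uint8, blue, green, red); there is no depth.
- viewer.camera_model(name): a dict with "fx", "fy", "cx", "cy" (pixels), "rvec" (rotation vector, rad) and "tvec" (3), from world to camera coordinates, as OpenCV has them. Camera axes: x right, y down, z forward; pixel columns grow to the right and rows downward; lengths in m; the calibration is good to about 2 mm. A picture is of the moment at which its call begins. camera_model takes no time and is no camera call.
- order.sign_off(): hands the job in; it is judged then, once.
The state is a dict: "time_s": time; "joints": joint angles; "qvel": joint speeds; "joint_torque": joint torques, N m; "ee_pos": TCP position; "eef_rot": TCP orientation; "contact_force": force on the tool from outside, world axes, zero at the start; "wrist_torque": the same for the moment, N m; "gripper_width": finger opening in m; "grip_force": force on a finger pad.
Only numpy, scipy, OpenCV 4.12 (cv2) and the standard library are available. Lean on these libraries where they do the work, as an engineer would, in place of code of your own. Each camera call takes 0.05 s, during which the arm holds its last target. There are 200 camera calls.

### The job

Stand the necked brass blank upright on the clamp fixture's plate between the cam and the V jaw, slide it home into the V so that it rests on both walls, and let it go. Then turn the cam's black bar knob counter-clockwise, by feel, until the cam bears on the blank and nips it firmly in the V with about 15 N; do not over-tighten, which marks the brass. Let go of the knob with the blank still clamped on both walls, and leave the other things on the bench alone.

Things in the scene. Friction and masses are not known exactly. Their poses are not given: they have to be found in the camera images.
- blank: Workpiece: necked brass blank standing on the bench, about 0.28 kg. Base cylinder 44 mm diameter, 30 mm high; cone from 30 to 40 mm up; plain neck 22 mm diameter from 40 to 74 mm (top), to be gripped from above. Round about its z; origin: centre of its underside. The only necked part: a plain 38 mm cylinder and a hub with a 60 mm foot, also brass, are bystanders.
- fixture: Clamp fixture, bolted down: grey steel plate 110 mm (its x) by 240 mm (its y) by 12 mm. Origin: centre of the plate's underside, z up; the blank is to stand on the plate's top, 12 mm up. On its line x = 0 are the cam (pivot at y = -55 mm) and, at the +y end, the V jaw; it is clamped along y, towards +y. Unless home in the V first, the cam drags it aside onto one wall.
- vee (a point): Nominal place of the V jaw (fixed to the plate, at its top): where the centre of a blank just resting in the V would be, but the jaw's carriage was set by hand: the true place is up to 4 mm nearer or farther along the fixture's y; find it by feel or sight. Steel 90-degree V, opening to -y, walls 4 to 28 mm above the plate, mouth 50 mm wide, on springs (8 N per mm, 10 mm travel to +y).
- cam: Eccentric cam. Origin: on the pivot axis at the plate's top; its frame turns with it. Steel disc of 38 mm radius, 10 to 22 mm above the plate, centred 12 mm from the pivot towards its own -y. Turn 0: axes parallel to the fixture's, lobe away from the V; starts slack at 0 to 0.3 rad, stop at 2.5. Turned t rad counter-clockwise (from above), its rim is 38 - 12 cos t mm from the pivot towards the V.
- knob (a point): Centre of the cam's black bar knob, on the pivot axis, 98 mm above the plate. Bar 46 mm long (cam's x), 14 mm thick (cam's y), 24 mm high, on a 13 mm stem; clears a standing blank by 12 mm. Turning free is felt at the wrist as under 0.1 N m; each newton on the blank adds 0.035 to 0.05. 7 to 28 N is well nipped (within 0.2 rad), over 38 N marks it. Let go, it eases back a little and stays.
- bush: Bystander: plain brass cylinder, 38 mm diameter, 52 mm high; origin under its centre.
- hub: Bystander: brass hub, foot 60 mm by 14 mm, boss 32 mm, 48 mm high; origin under its centre.
- wrench: Bystander: steel wrench 170 mm long, lying flat.
- hammer: Bystander: hammer 260 mm long, lying.
- oiler: Bystander: green bottle, 56 mm diameter, 130 mm high; origin under its centre.
- brush: Bystander: bench brush 180 mm long, lying.
- collar: Bystander: steel ring, 68 mm outside diameter, 14 mm high.
- cup: Bystander: dark steel cup, 76 mm diameter, 75 mm high.
There are look-alikes about, which are no part of the job. What is shaped like the blank but orange, pink or turquoise is not meant.

How it is judged:
By the outcome, as a careful person would: the job done as asked, in the order asked, and still so for the second after the job is handed in, with the robot touching nothing.
It also fails if it takes over 72 s, if anything falls off the work surface, if the arm or the gripper's body presses on something with over 40 N, if the wrist force passes 120 N, or if a joint passes its speed limit or range.

## Working session

There is one attempt and no reset: what is moved stays moved. The work goes in short steps, Python scripts to look and compute and a shell command to move; the robot and the scene stay as the last step left them, time stands still between calls to the robot, and variables do not carry over. Pictures are saved under pics/ and viewed, at most 10 in all, crops included, and the job is handed in when it is done.

```bash
ls; mkdir -p pics
python3 - <<'E'
from cell import monitor, viewer
import cv2
for n in("scene","top"):
    cv2.imwrite(f"pics/{n}0.png",cv2.resize(viewer.capture(n),(800,600),interpolation=cv2.INTER_CUBIC))
    print(n,viewer.camera_model(n))
print(monitor.sense())
E
```

```text
pics
scene {'fx': 362.1356155676337, 'fy': 362.1356155676337, 'cx': 257.04029648862735, 'cy': 191.42853275322224, 'rvec': array([ 2.25637853,  0.7522571 , -0.32338078]), 'tvec': array([-0.48227178, -0.16364495,  1.41304811])}
top {'fx': 406.5056999949133, 'fy': 406.5056999949133, 'cx': 263.13259218460394, 'cy': 196.37825246318675, 'rvec': array([ 2.1446482 , -2.16373994,  0.21101522]), 'tvec': array([0.01777821, 0.59867517, 0.95297405])}
{'time_s': 0.1, 'joints': array([-1.23710683e+00,  3.59424773e-01,  1.51132718e+00, -1.26209509e-05,
        1.27251236e+00, -1.15049860e-01]), 'qvel': array([-0.00152021,  0.00016541, -0.0001932 , -0.00183226, -0.00054442,
        0.00162108]), 'joint_torque': array([ 5.56136602e-04, -5.16352773e+01, -2.71408045e+01,  6.77107461e-02,
        2.76122557e-02, -3.32787920e-05]), 'ee_pos': array([ 0.2600882 , -0.53993876,  0.19059746]), 'eef_rot': array([-3.13993066e+00, -1.79922592e-04,  4.48742925e-01]), 'contact_force': array([-1.03553201,  0.05121012,  0.82357705]), 'wrist_torque': array([-0.00623374,  0.02097045,  0.0292217 ]), 'grip_force': 0.0, 'gripper_width': 0.08761355351413107}
```

View pics/top0.png

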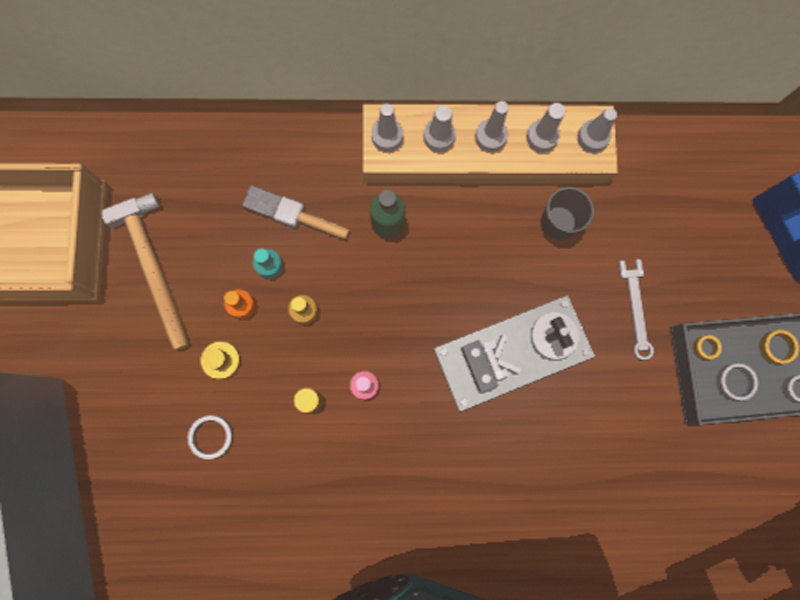

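View pics/scene0.png

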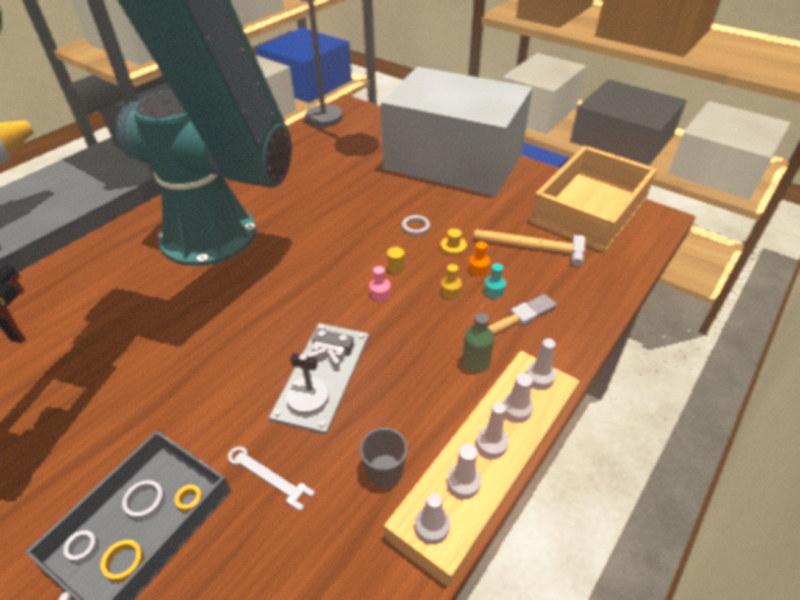

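The top view shows these candidates: a brass necked part at (302,308), a plain brass bush at (306,400), a hub with a wide foot at (220,360), and orange (238,303), turquoise (266,263) and pink (364,385) look-alikes. Only (302,308) is both brass and necked. The fixture is at about (515,352), with the V to the left and the cam to the right. One enlarged crop should confirm this.

```bash
cat > h.py <<'E'
import cv2, numpy as np
from cell import viewer, monitor
def cam(n):
    m=viewer.camera_model(n); K=np.array([[m['fx'],0,m['cx']],[0,m['fy'],m['cy']],[0,0,1]])
    return K,np.array(m['rvec'],float),np.array(m['tvec'],float)
def proj(n,P):
    K,r,t=cam(n); return cv2.projectPoints(np.atleast_2d(np.array(P,float)),r,t,K,None)[0][:,0]
def ray(n,uv,z):
    K,r,t=cam(n); R=cv2.Rodrigues(r)[0]; C=-R.T@t
    d=(R.T@np.linalg.inv(K)@np.c_[np.atleast_2d(uv),np.ones(len(np.atleast_2d(uv)))].T).T
    return C+d*((z-C[2])/d[:,2])[:,None]
E
python3 - <<'E'
from h import *
T=viewer.capture("top");S=viewer.capture("scene")
cv2.imwrite("pics/T.png",T);cv2.imwrite("pics/S.png",S)
def c(I,u,v,w,h): return cv2.resize(I[v-h//2:v+h//2,u-w//2:u+w//2],(400,300),interpolation=cv2.INTER_CUBIC)
out=np.vstack([np.hstack([c(T,193,197,40,30),c(T,330,226,120,90)]),np.hstack([c(S,289,180,40,30),c(S,206,241,100,75)])])
cv2.imwrite("pics/crop1.png",out)
print(ray("top",[[436*.64,348*.64],[567*.64,297*.64],[594*.64,355*.64],[462*.64,410*.64]],.012).round(4))
print(ray("top",[[299*.64,304*.64]],.074))
E
```

```text
[[ 0.5369 -0.0283  0.012 ]
 [ 0.6195 -0.2465  0.012 ]
 [ 0.5233 -0.286   0.012 ]
 [ 0.4374 -0.0681  0.012 ]]
[[0.59999231 0.18451735 0.074     ]]
```

View pics/crop1.png

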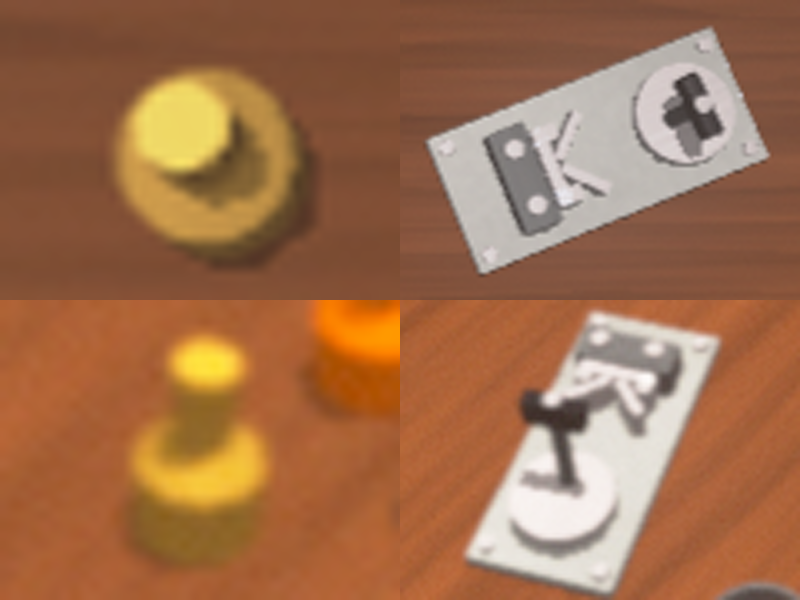

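The crop confirms it: the part at top (302,308) is brass with a neck, so it is the blank. Next I'll fit the poses from both views.

Run:
```python
from h import *
from scipy.optimize import least_squares as L
def nt(p,s,o): return (np.array(p,float)+.5)/s-.5+np.array(o)
tc=nt([[28,141],[313,27],[370,157],[81,273]],10/3,[270,181])
sc=nt([[190,12],[320,40],[212,292],[66,258]],4,[156,204])
# local corners (x,y): top order: (+x? ) left-up=V end far x
loc=dict(lu=(.055,.12),ru=(.055,-.12),rd=(-.055,-.12),ld=(-.055,.12))
T_=['lu','ru','rd','ld']; S_=['ld','lu','ru','rd']
def W(p,l,z): 
    c,s=np.cos(p[2]),np.sin(p[2]); l=np.atleast_2d(l); return np.c_[p[0]+c*l[:,0]-s*l[:,1],p[1]+s*l[:,0]+c*l[:,1],np.full(len(l),z)]
ft=lambda p:(proj("top",W(p,[loc[k] for k in T_],.012))-tc).ravel()
fs=lambda p:(proj("scene",W(p,[loc[k] for k in S_],.012))-sc).ravel()
for f in(ft,fs,lambda p:np.r_[ft(p),fs(p)]):
    r=L(f,[.53,-.157,.368]);print(r.x.round(4),r.fun.round(1))
p=r.x
b=lambda q:np.r_[(proj("top",[q[0],q[1],.074])-nt([184,126],10,[173,182])).ravel(),(proj("scene",[q[0],q[1],.074])-nt([207,62],10,[269,165])).ravel()]
q=L(b,[.6,.18]);print("blank",q.x.round(4),q.fun.round(1), ray("top",nt([184,126],10,[173,182]),.074),ray("scene",nt([207,62],10,[269,165]),.074))
def F(w):
    d=w[:,:2]-p[:2];c,s=np.cos(p[2]),np.sin(p[2]);return (np.c_[c*d[:,0]+s*d[:,1],-s*d[:,0]+c*d[:,1]]*1e3).round(1)
print("V tips/apex",F(ray("top",nt([[177,113],[208,190],[162,152]],10/3,[270,181]),.040)))
print("knob",F(ray("top",nt([[286,78],[311,135],[297,106]],10/3,[270,181]),.122)))
print("pivot,knob world",W(p,[[0,-.055],[0,0]],.11), proj("top",W(p,[[0,-.055]],.122))*1)
```

```text
[ 0.5296 -0.1563  0.3666] [-0.5 -0.6  0.  -0.4  0.4  0.2  0.1  0.7]
[ 0.5324 -0.1592  0.3796] [ 0.1  0.3 -0.1 -0.2  0.2  0.2 -0.2 -0.2]
[ 0.5305 -0.1573  0.372 ] [-0.1 -0.7  0.2 -0.9  0.7 -0.4  0.7  0.6  0.4 -0.4  0.  -0.7 -0.2 -0.6
 -0.4 -1.2]
blank [0.6006 0.1854] [0.  0.2 0.2 0.1] [[0.60098862 0.1855052  0.074     ]] [[0.59954445 0.18554951 0.074     ]]
V tips/apex [[ 29.6  12.4]
 [-31.3  13.6]
 [  7.1  34.2]]
knob [[ 20.7 -49.6]
 [-21.6 -49.5]
 [  0.2 -48.7]]
pivot,knob world [[ 0.55050936 -0.2084946   0.11      ]
 [ 0.53051897 -0.1572561   0.11      ]] [[361.27379371 211.50857692]]
```

```bash
python3 -m creep '[{"dp":[36,-29.3,0],"twist":[0,0,0],"grip":0.3},{"dp":[36,-29.3,0],"twist":[0,0,0],"grip":0.3},{"dp":[36,-29.3,0],"twist":[0,0,0],"grip":0.3},{"dp":[36,-29.3,0],"twist":[0,0,0],"grip":0.3},{"dp":[36,-29.3,0],"twist":[0,0,0],"grip":0.3},{"dp":[36,-29.3,0],"twist":[0,0,0],"grip":0.3},{"dp":[36,-29.3,0],"twist":[0,0,0],"grip":0.3},{"dp":[36,-29.3,0],"twist":[0,0,0],"grip":0.3}]'
python3 -m creep '[{"dp":[36,-29.3,0],"twist":[0,0,0],"grip":0.3},{"dp":[36,-29.3,0],"twist":[0,0,0],"grip":0.3},{"dp":[36,-29.3,0],"twist":[0,0,0],"grip":0.3},{"dp":[36,-29.3,0],"twist":[0,0,0],"grip":0.3},{"dp":[36,-29.3,0],"twist":[0,0,0],"grip":0.3},{"dp":[36,-29.3,0],"twist":[0,0,0],"grip":0.3},{"dp":[36,-29.3,0],"twist":[0,0,0],"grip":0.3},{"dp":[36,-29.3,0],"twist":[0,0,0],"grip":0.3}]'
python3 -m creep '[{"dp":[0,0,0],"twist":[0,0,-8.5],"grip":0.3},{"dp":[0,0,0],"twist":[0,0,-8.5],"grip":0.3},{"dp":[0,0,0],"twist":[0,0,-8.5],"grip":0.3},{"dp":[0,0,0],"twist":[0,0,-8.5],"grip":0.3},{"dp":[0,0,0],"twist":[0,0,-8.5],"grip":0.3},{"dp":[0,0,0],"twist":[0,0,-8.5],"grip":0.3},{"dp":[0,0,0],"twist":[0,0,-8.5],"grip":0.3},{"dp":[0,0,0],"twist":[0,0,-8.5],"grip":0.3}]'
python3 -m creep '[{"dp":[0,0,0],"twist":[0,0,-8.5],"grip":0.3},{"dp":[0,0,0],"twist":[0,0,-8.5],"grip":0.3},{"dp":[0,0,0],"twist":[0,0,0],"grip":0.3}]'
cat >> h.py <<'E'
def togo(x,y,z):
    "tool-axis shift in mm to a world TCP target"
    from scipy.spatial.transform import Rotation as Ro
    s=monitor.sense(); R=Ro.from_euler('xyz',s['eef_rot'])
    print('t',s['time_s'],'rot',np.round(s['eef_rot'],4),'F',np.round(s['contact_force'],2),'M',np.round(s['wrist_torque'],3),'j6',round(s['joints'][5],2),'w',round(s['gripper_width'],4))
    print('go mm',(R.inv().apply(np.array([x,y,z])-s['ee_pos'])*1e3).round(1))
E
python3 -c "
from h import *
togo(.6006,.1855,.042)"
```

```text
time_s: 1.0
ee_pos: [0.4185, -0.2026, 0.1915]
eef_rot: [3.141, -0.0, 0.448]
contact_force: [1.3, -0.0, -0.4]
gripper_width: 0.0613
grip_force: 0.0
time_s: 1.8
ee_pos: [0.5763, 0.1337, 0.1913]
eef_rot: [3.142, 0.0, 0.449]
contact_force: [-0.2, -0.6, 0.2]
gripper_width: 0.0618
grip_force: 0.0
time_s: 2.6
ee_pos: [0.5757, 0.1317, 0.1912]
eef_rot: [-3.141, -0.0, 1.642]
contact_force: [0.2, -0.5, -0.6]
gripper_width: 0.0616
grip_force: 0.0
time_s: 2.9
ee_pos: [0.5756, 0.1317, 0.1911]
eef_rot: [-3.141, -0.0, 1.934]
contact_force: [-0.7, -0.3, -0.6]
gripper_width: 0.0616
grip_force: 0.0
t 2.9 rot [-3.1411e+00 -2.0000e-04  1.9337e+00] F [-0.7  -0.3  -0.65] M [-0.071 -0.096 -0.014] j6 -0.25 w 0.0616
go mm [ 41.4  42.5 149.1]
```

```bash
python3 -m creep '[{"dp":[41.4,0,0],"twist":[0,0,-0.5],"grip":0.3},{"dp":[0,42.5,0],"twist":[0,0,0],"grip":0.3},{"dp":[0,0,40],"twist":[0,0,0],"grip":0.3},{"dp":[0,0,40],"twist":[0,0,0],"grip":0.3},{"dp":[0,0,0],"twist":[0,0,0],"grip":0.3}]'
python3 - <<'E'
from h import *
togo(.6006,.1855,.042)
out=[]
for n in("top","scene"):
    I=viewer.capture(n)
    u,v=proj(n,[.6006,.1855,.08])[0].astype(int)
    for P,c in(((.6006,.1855,.074),(0,0,255)),((*monitor.sense()['ee_pos'],),(255,0,0))):
        cv2.circle(I,tuple(int(a*16) for a in proj(n,P)[0]),16,c,1,shift=4)
    out.append(cv2.resize(I[v-50:v+30,u-50:u+50],(400,320),interpolation=cv2.INTER_CUBIC))
cv2.imwrite("pics/near.png",np.hstack(out))
E
```

```text
time_s: 3.4
ee_pos: [0.5962, 0.1851, 0.1061]
eef_rot: [-3.131, -0.002, 1.938]
contact_force: [-1.2, -0.5, -0.5]
gripper_width: 0.0614
grip_force: 0.0
t 3.4 rot [-3.1310e+00 -1.9000e-03  1.9376e+00] F [-1.2  -0.47 -0.49] M [-0.036 -0.069  0.018] j6 -0.18 w 0.0614
go mm [-1.3  5.  64. ]
```

View pics/near.png

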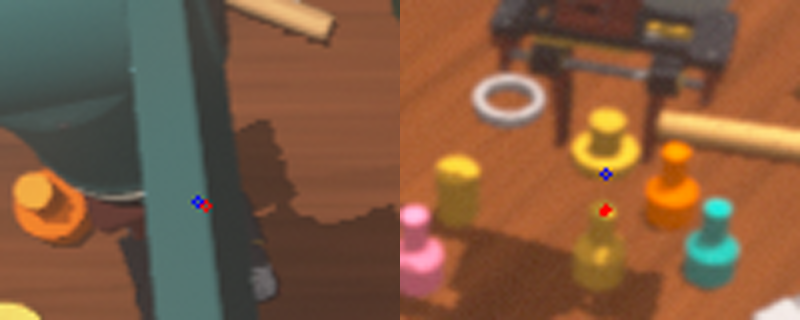

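The top view is blocked by the arm. In the scene view the blank's red mark at (605,210) sits on its neck top, below the fingers, so the estimate holds. I'll level the tool and go down.

```bash
python3 -m creep '[{"dp":[-1.3,5,0],"twist":[-0.6,0,-0.3],"grip":0.3},{"dp":[0,0,20],"twist":[0,0,0],"grip":0.3},{"dp":[0,0,0],"twist":[0,0,0],"grip":0.3},{"dp":[0,0,0],"twist":[0,0,0],"grip":0.3}]'
python3 -c "
from h import *
togo(.6006,.1855,.042)"
```

```text
time_s: 3.9
ee_pos: [0.607, 0.1866, 0.093]
eef_rot: [3.129, 0.0, 1.946]
contact_force: [0.1, 0.9, -0.5]
gripper_width: 0.0614
grip_force: 0.0
t 3.9 rot [3.1292e+00 2.0000e-04 1.9458e+00] F [ 0.08  0.86 -0.55] M [-0.017 -0.113  0.016] j6 -0.19 w 0.0614
go mm [ 1.4 -7.  50.9]
```

```bash
python3 -m creep '[{"dp":[0,0,0],"twist":[0,0,0],"grip":0.3},{"dp":[0,0,0],"twist":[0,0,0],"grip":0.3},{"dp":[0,0,0],"twist":[0,0,0],"grip":0.3}]'
python3 -c "
from h import *
togo(.6006,.1855,.042)"
```

```text
time_s: 4.2
ee_pos: [0.6066, 0.1866, 0.0922]
eef_rot: [3.13, 0.0, 1.946]
contact_force: [-0.2, 0.2, 0.5]
gripper_width: 0.0613
grip_force: 0.0
t 4.2 rot [3.1299e+00 1.0000e-04 1.9462e+00] F [-0.22  0.17  0.52] M [-0.027 -0.089 -0.007] j6 -0.19 w 0.0613
go mm [ 1.2 -6.6 50.1]
```

```bash
python3 -m creep '[{"dp":[1.2,-6.6,0],"twist":[0.67,0,0],"grip":0.3},{"dp":[0,0,0],"twist":[0,0,0],"grip":0.3},{"dp":[0,0,0],"twist":[0,0,0],"grip":0.3},{"dp":[0,0,0],"twist":[0,0,0],"grip":0.3}]'
python3 -c "
from h import *
togo(.6006,.1855,.042)"
```

```text
time_s: 4.6
ee_pos: [0.5996, 0.1852, 0.0913]
eef_rot: [-3.14, -0.0, 1.946]
contact_force: [0.1, 0.3, 0.7]
gripper_width: 0.0615
grip_force: 0.0
t 4.6 rot [-3.1404e+00 -1.0000e-04  1.9463e+00] F [0.07 0.33 0.69] M [-0.053 -0.097  0.03 ] j6 -0.19 w 0.0615
go mm [-0.1  1.1 49.3]
```

```bash
python3 -m creep '[{"dp":[0,1,24],"twist":[0,0,0],"grip":0.3},{"dp":[0,0,24],"twist":[0,0,0],"grip":0.3},{"dp":[0,0,0],"twist":[0,0,0],"grip":0.3},{"dp":[0,0,0],"twist":[0,0,0],"grip":1},{"dp":[0,0,0],"twist":[0,0,0],"grip":1},{"dp":[0,0,0],"twist":[0,0,0],"grip":1},{"dp":[0,0,0],"twist":[0,0,0],"grip":1},{"dp":[0,0,0],"twist":[0,0,0],"grip":1}]'
python3 -m creep '[{"dp":[0,0,0],"twist":[0,0,0],"grip":1},{"dp":[0,0,0],"twist":[0,0,0],"grip":1}]'
python3 -c "
from h import *
togo(.6006,.1855,.042)"
```

```text
time_s: 5.4
ee_pos: [0.6009, 0.1857, 0.044]
eef_rot: [-3.141, 0.0, 1.946]
contact_force: [0.5, 0.0, -0.2]
gripper_width: 0.0249
grip_force: 0.0
time_s: 5.6
ee_pos: [0.6005, 0.1856, 0.0435]
eef_rot: [-3.141, -0.0, 1.946]
contact_force: [-0.2, 0.0, 0.4]
gripper_width: 0.0091
grip_force: 0.0
t 5.6 rot [-3.1406e+00 -1.0000e-04  1.9463e+00] F [-0.21  0.02  0.37] M [-0.01  -0.062  0.011] j6 -0.19 w 0.0091
go mm [-0.1  0.1  1.5]
```

The fingers closed to 9 mm with no grip force, so they missed the neck. I'll look.

Run:
```python
from h import *
togo(.6006,.1855,.042)
I=viewer.capture("scene")
u,v=proj("scene",[.6006,.1855,.06])[0].astype(int)
J=viewer.capture("top")
a=cv2.resize(I[v-50:v+40,u-50:u+50],(500,450),interpolation=cv2.INTER_CUBIC)
u,v=proj("top",[.6006,.1855,.06])[0].astype(int)
b=cv2.resize(J[v-45:v+45,u-30:u+30],(300,450),interpolation=cv2.INTER_CUBIC)
cv2.imwrite("pics/miss.png",np.hstack([a,b]))
```

```text
t 5.6 rot [-3.1406e+00 -1.0000e-04  1.9463e+00] F [-0.21  0.02  0.37] M [-0.01  -0.062  0.011] j6 -0.19 w 0.0091
go mm [-0.1  0.1  1.5]
```

View pics/miss.png

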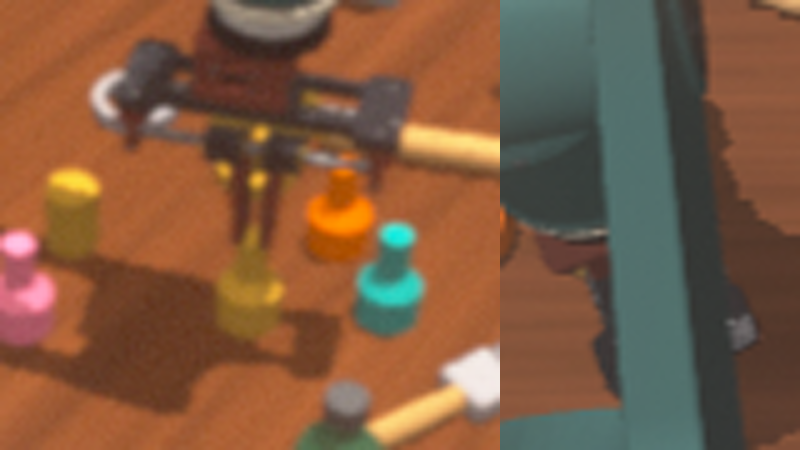

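Run:
```python
from h import *
s=monitor.sense();print(s['ee_pos'],s['gripper_width'],s['grip_force'])
e=s['ee_pos']
u,v=proj("scene",[.6006,.1855,.06])[0].astype(int)
cr=lambda P:((proj("scene",P)-[u-50,v-50])*5+2).round(0)
print("tcp",cr(e),"top",cr([.6006,.1855,.074]),"base",cr([.6006,.1855,0]),"neck bottom",cr([.6006,.1855,.04]))
for n in("scene","top"):
    K,r,t=cam(n);print(n,-cv2.Rodrigues(r)[0].T@t)
```

```text
[0.6004136  0.18557193 0.04331662] 0.0017220484395614223 0.0
tcp [[252. 270.]] top [[255. 236.]] base [[249. 316.]] neck bottom [[252. 274.]]
scene [ 1.06359581 -0.59523219  0.87780026]
top [0.43972564 0.04866281 1.03496901]
```

Run:
```python
from h import *
I=viewer.capture("scene")
u,v=proj("scene",[.6006,.1855,.05])[0].astype(int)
a=cv2.resize(I[v-24:v+20,u-22:u+22],(600,600),interpolation=cv2.INTER_NEAREST)
cv2.imwrite("pics/miss2.png",cv2.convertScaleAbs(a,alpha=1.8))
print(u,v,monitor.sense()['gripper_width'])
```

```text
289 176 0.0007602167300240728
```

View pics/miss2.png

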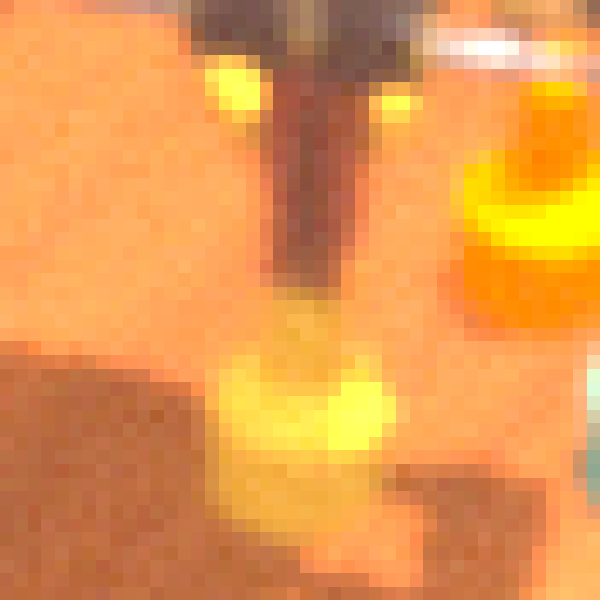

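The scene view shows the closed fingers ending at about (305,290), just over the neck top rather than around it. That is roughly 25–30 mm higher than the reported TCP projects. I'll back off upward and check fingertips against the reading with a clear view.

```bash
python3 -m creep '[{"dp":[0,0,-30],"twist":[0,0,0],"grip":0.5},{"dp":[0,0,-30],"twist":[0,0,0],"grip":0.5},{"dp":[-50,0,0],"twist":[0,0,0],"grip":0.5},{"dp":[-50,0,0],"twist":[0,0,0],"grip":0.5},{"dp":[0,0,0],"twist":[0,0,0],"grip":0.5},{"dp":[0,0,0],"twist":[0,0,0],"grip":0.5},{"dp":[0,0,0],"twist":[0,0,0],"grip":0.5}]'
python3 - <<'E'
from h import *
e=monitor.sense()['ee_pos'];w=monitor.sense()['gripper_width'];print(e,w)
out=[]
for n in("scene","top"):
    I=viewer.capture(n)
    u,v=proj(n,e)[0].astype(int)
    u=min(max(u,50),460)
    a=cv2.resize(I[v-60:v+40,u-40:u+40],(400,500),interpolation=cv2.INTER_CUBIC)
    for dz,c in((0,(0,0,255)),(.03,(255,0,0))):
        q=(proj(n,e+[0,0,dz])[0]-[u-40,v-60])*5+2; print(n,dz,q.round())
        cv2.circle(a,tuple(q.astype(int)),3,c,-1)
    out.append(a)
cv2.imwrite("pics/tip.png",cv2.convertScaleAbs(np.hstack(out),alpha=1.5))
E
```

```text
time_s: 6.45
ee_pos: [0.6365, 0.0932, 0.103]
eef_rot: [-3.14, -0.001, 1.946]
contact_force: [0.0, -0.2, -0.4]
gripper_width: 0.0437
grip_force: 0.0
[0.63646627 0.09323906 0.10298137] 0.043730160970280076
scene 0 [203. 304.]
scene 0.03 [205. 269.]
top 0 [203. 306.]
top 0.03 [200. 293.]
```

View pics/tip.png

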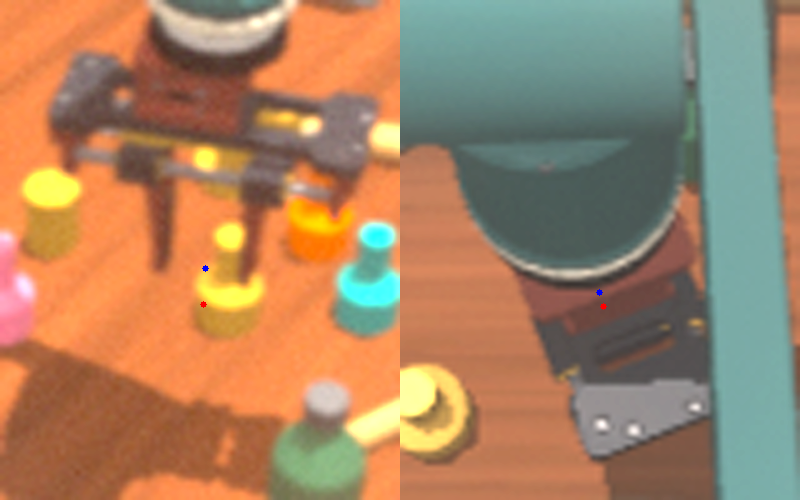

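The fingertips show at (160,270) and (247,280), well above the red TCP mark at (203,304). The reported TCP therefore seems to lie about 30 mm beyond the real tips. I'll check this by feel, touching the bare bench here with the fingers shut.

```bash
python3 -m creep '[{"dp":[0,0,45],"twist":[0,0,0],"grip":1},{"dp":[0,0,40],"twist":[0,0,0],"grip":1},{"dp":[0,0,0],"twist":[0,0,0],"grip":1},{"dp":[0,0,0],"twist":[0,0,0],"grip":1},{"dp":[0,0,0],"twist":[0,0,0],"grip":1}]'; python3 -m creep '[{"dp":[0,0,4],"twist":[0,0,0],"grip":1},{"dp":[0,0,4],"twist":[0,0,0],"grip":1},{"dp":[0,0,4],"twist":[0,0,0],"grip":1},{"dp":[0,0,0],"twist":[0,0,0],"grip":1},{"dp":[0,0,0],"twist":[0,0,0],"grip":1}]'
```

```text
time_s: 7.05
ee_pos: [0.6387, 0.0931, 0.0203]
eef_rot: [3.14, 0.001, 1.947]
contact_force: [0.8, -0.5, 0.1]
gripper_width: 0.0075
grip_force: 0.0
time_s: 7.55
ee_pos: [0.637, 0.0925, 0.0062]
eef_rot: [-3.14, -0.0, 1.946]
contact_force: [0.4, 0.2, -0.5]
gripper_width: 0.0006
grip_force: 0.0
```

```bash
python3 -m creep '[{"dp":[0,0,3],"twist":[0,0,0],"grip":1},{"dp":[0,0,0],"twist":[0,0,0],"grip":1}]'; python3 -m creep '[{"dp":[0,0,3],"twist":[0,0,0],"grip":1},{"dp":[0,0,0],"twist":[0,0,0],"grip":1}]';  python3 -m creep '[{"dp":[0,0,2],"twist":[0,0,0],"grip":1},{"dp":[0,0,0],"twist":[0,0,0],"grip":1}]'
```

```text
time_s: 7.75
ee_pos: [0.6368, 0.0925, 0.0029]
eef_rot: [-3.14, -0.0, 1.946]
contact_force: [-0.7, 0.2, 0.7]
gripper_width: 0.0001
grip_force: 0.0
time_s: 7.95
ee_pos: [0.6368, 0.0925, -0.0001]
eef_rot: [-3.14, -0.0, 1.946]
contact_force: [-0.3, 0.2, 0.8]
gripper_width: 0.0004
grip_force: 0.0
time_s: 8.15
ee_pos: [0.6369, 0.0925, -0.002]
eef_rot: [-3.14, -0.0, 1.946]
contact_force: [0.2, 0.0, 0.6]
gripper_width: 0.0005
grip_force: 0.0
```

At a reported z of −2 mm there is still no contact, so the offset is real. I'll continue down gently.

```bash
python3 -m creep '[{"dp":[0,0,4],"twist":[0,0,0],"grip":1},{"dp":[0,0,4],"twist":[0,0,0],"grip":1},{"dp":[0,0,0],"twist":[0,0,0],"grip":1},{"dp":[0,0,4],"twist":[0,0,0],"grip":1},{"dp":[0,0,4],"twist":[0,0,0],"grip":1},{"dp":[0,0,0],"twist":[0,0,0],"grip":1}]'
```

```text
time_s: 8.75
ee_pos: [0.6365, 0.0925, -0.0184]
eef_rot: [-3.139, -0.0, 1.946]
contact_force: [0.1, 0.8, 0.6]
gripper_width: 0.0008
grip_force: 0.0
```

```bash
python3 -m creep '[{"dp":[0,0,2],"twist":[0,0,0],"grip":1},{"dp":[0,0,2],"twist":[0,0,0],"grip":1},{"dp":[0,0,0],"twist":[0,0,0],"grip":1}]'
```

```text
time_s: 9.05
ee_pos: [0.6368, 0.0925, -0.022]
eef_rot: [-3.14, -0.0, 1.946]
contact_force: [-0.1, -0.2, -0.4]
gripper_width: 0.0007
grip_force: 0.0
```

```bash
python3 -m creep '[{"dp":[0,0,2],"twist":[0,0,0],"grip":1},{"dp":[0,0,1],"twist":[0,0,0],"grip":1},{"dp":[0,0,0],"twist":[0,0,0],"grip":1}]'; python3 -m creep '[{"dp":[0,0,2],"twist":[0,0,0],"grip":1},{"dp":[0,0,0],"twist":[0,0,0],"grip":1}]'
```

```text
time_s: 9.35
ee_pos: [0.6369, 0.0925, -0.0249]
eef_rot: [-3.14, -0.0, 1.946]
contact_force: [0.4, -0.6, -0.2]
gripper_width: 0.0005
grip_force: 0.0
time_s: 9.55
ee_pos: [0.6369, 0.0925, -0.0269]
eef_rot: [-3.14, -0.0, 1.946]
contact_force: [0.4, 0.1, -0.2]
gripper_width: 0.0006
grip_force: 0.0
```

```bash
python3 -m creep '[{"dp":[0,0,2],"twist":[0,0,0],"grip":1},{"dp":[0,0,0],"twist":[0,0,0],"grip":1}]'
```

```text
time_s: 9.75
ee_pos: [0.6369, 0.0925, -0.029]
eef_rot: [-3.14, -0.0, 1.946]
contact_force: [0.1, 0.4, 0.2]
gripper_width: 0.0007
grip_force: 0.0
```

```bash
python3 -m creep '[{"dp":[0,0,1.5],"twist":[0,0,0],"grip":1},{"dp":[0,0,0],"twist":[0,0,0],"grip":1}]'
```

```text
time_s: 9.95
ee_pos: [0.6369, 0.0925, -0.0304]
eef_rot: [-3.14, -0.0, 1.946]
contact_force: [0.2, 0.2, 0.1]
gripper_width: 0.0004
grip_force: 0.0
```

```bash
python3 -m creep '[{"dp":[0,0,1.5],"twist":[0,0,0],"grip":1},{"dp":[0,0,0],"twist":[0,0,0],"grip":1}]'
```

```text
time_s: 10.15
ee_pos: [0.6372, 0.0925, -0.0309]
eef_rot: [-3.141, 0.0, 1.946]
contact_force: [-0.4, -0.4, 5.5]
gripper_width: 0.0003
grip_force: 3.3
```

```bash
python3 -m creep '[{"dp":[0,0,1.5],"twist":[0,0,0],"grip":1},{"dp":[0,0,0],"twist":[0,0,0],"grip":1}]'
```

```text
time_s: 10.35
ee_pos: [0.6372, 0.0925, -0.031]
eef_rot: [-3.141, 0.0, 1.946]
contact_force: [-5.0, -1.1, 17.0]
gripper_width: 0.0004
grip_force: 8.8
```

Contact comes at a reported z of −30.5 mm, so true tip z = reported + 30.5 mm. I'll apply that offset and go back to the blank.

```bash
python3 -m creep '[{"dp":[0,0,-45],"twist":[0,0,0],"grip":0.3},{"dp":[0,0,-45],"twist":[0,0,0],"grip":0.3},{"dp":[0,0,-40],"twist":[0,0,0],"grip":0.3},{"dp":[50,0,0],"twist":[0,0,0],"grip":0.3},{"dp":[49,0,0],"twist":[0,0,0],"grip":0.3},{"dp":[0,0,0],"twist":[0,0,0],"grip":0.3},{"dp":[0,0,0],"twist":[0,0,0],"grip":0.3},{"dp":[0,0,0],"twist":[0,0,0],"grip":0.3}]'
python3 - <<'E'
f=open('h.py').read()
open('h.py','w').write(f.replace("np.array([x,y,z])-s","np.array([x,y,z-.0305])-s"))
E
python3 -c "
from h import *
togo(.6006,.1855,.043)"
```

```text
time_s: 11.15
ee_pos: [0.6013, 0.1839, 0.0967]
eef_rot: [-3.14, 0.001, 1.946]
contact_force: [0.7, -1.0, 0.0]
gripper_width: 0.0601
grip_force: 0.0
t 11.15 rot [-3.1403e+00  5.0000e-04  1.9462e+00] F [ 0.66 -0.95  0.01] M [-0.007 -0.1    0.056] j6 -0.19 w 0.0601
go mm [ 1.8  0.1 84.2]
```

```bash
python3 -m creep '[{"dp":[1.8,0,30],"twist":[0,0,0],"grip":0.3},{"dp":[0,0,30],"twist":[0,0,0],"grip":0.3},{"dp":[0,0,24],"twist":[0,0,0],"grip":0.3},{"dp":[0,0,0],"twist":[0,0,0],"grip":0.3},{"dp":[0,0,0],"twist":[0,0,0],"grip":1},{"dp":[0,0,0],"twist":[0,0,0],"grip":1},{"dp":[0,0,0],"twist":[0,0,0],"grip":1},{"dp":[0,0,0],"twist":[0,0,0],"grip":1}]'
python3 -m creep '[{"dp":[0,0,0],"twist":[0,0,0],"grip":1},{"dp":[0,0,0],"twist":[0,0,0],"grip":1}]'
python3 -c "
from h import *
togo(.6006,.1855,.043)"
```

```text
time_s: 11.95
ee_pos: [0.6011, 0.1864, 0.0141]
eef_rot: [3.141, 0.0, 1.946]
contact_force: [-0.0, -0.2, 0.0]
gripper_width: 0.033
grip_force: 0.0
time_s: 12.15
ee_pos: [0.6004, 0.1864, 0.0134]
eef_rot: [-3.141, 0.0, 1.946]
contact_force: [-1.0, -0.9, 3.5]
gripper_width: 0.0215
grip_force: 30.0
t 12.15 rot [-3.1411e+00  1.0000e-04  1.9465e+00] F [-0.97 -0.94  3.55] M [-0.069  0.015 -0.031] j6 -0.18 w 0.0215
go mm [-0.9 -0.1  0.9]
```

```bash
python3 -m creep '[{"dp":[0,0,-30],"twist":[0,0,0],"grip":1},{"dp":[0,0,-30],"twist":[0,0,0],"grip":1},{"dp":[0,0,-30],"twist":[0,0,0],"grip":1},{"dp":[0,0,0],"twist":[0,0,0],"grip":1},{"dp":[0,0,0],"twist":[0,0,0],"grip":1},{"dp":[0,0,0],"twist":[0,0,0],"grip":1}]'
python3 -c "
from h import *
togo(.5312,-.1592,.1339)"
```

```text
time_s: 12.75
ee_pos: [0.5986, 0.1861, 0.101]
eef_rot: [-3.137, -0.001, 1.946]
contact_force: [-0.4, 0.4, -2.7]
gripper_width: 0.0214
grip_force: 30.0
t 12.75 rot [-3.1371e+00 -7.0000e-04  1.9464e+00] F [-0.42  0.35 -2.65] M [ 0.01  -0.06  -0.005] j6 -0.18 w 0.0214
go mm [-296.5 -189.3   -1.8]
```

```bash
python3 -m creep '[{"dp":[-37,-23.6,0],"twist":[0,0,0],"grip":1},{"dp":[-37,-23.6,0],"twist":[0,0,0],"grip":1},{"dp":[-37,-23.6,0],"twist":[0,0,0],"grip":1},{"dp":[-37,-23.6,0],"twist":[0,0,0],"grip":1},{"dp":[-37,-23.6,0],"twist":[0,0,0],"grip":1},{"dp":[-37,-23.6,0],"twist":[0,0,0],"grip":1},{"dp":[-37,-23.6,0],"twist":[0,0,0],"grip":1},{"dp":[-37,-23.6,0],"twist":[0,0,0],"grip":1}]'
python3 -m creep '[{"dp":[0,0,0],"twist":[0,0,0],"grip":1},{"dp":[0,0,0],"twist":[0,0,0],"grip":1},{"dp":[0,0,0],"twist":[0,0,0],"grip":1}]'
python3 -c "
from h import *
togo(.5312,-.1592,.1339)
I=viewer.capture('scene');J=viewer.capture('top');e=monitor.sense()['ee_pos']+[0,0,.0305]
o=[]
for n,I in(('scene',I),('top',J)):
    u,v=proj(n,[.5305,-.1573,.05])[0].astype(int); print(n,u,v, proj(n,[*e[:2],e[2]-.0439]))
    o.append(cv2.resize(I[v-50:v+40,u-40:u+40],(400,450),interpolation=cv2.INTER_CUBIC))
cv2.imwrite('pics/stage.png',cv2.convertScaleAbs(np.hstack(o),alpha=1.4))
"
```

```text
time_s: 13.55
ee_pos: [0.5312, -0.1593, 0.1012]
eef_rot: [-3.138, -0.003, 1.946]
contact_force: [1.6, -0.2, -2.7]
gripper_width: 0.0215
grip_force: 30.0
time_s: 13.85
ee_pos: [0.5322, -0.157, 0.1019]
eef_rot: [-3.139, -0.002, 1.946]
contact_force: [0.1, -0.1, -2.8]
gripper_width: 0.0214
grip_force: 30.0
t 13.85 rot [-3.1389e+00 -2.3000e-03  1.9465e+00] F [ 0.1  -0.14 -2.76] M [ 0.053 -0.049 -0.063] j6 -0.79 w 0.0214
go mm [-1.7 -1.8 -1.5]
scene 204 230 [[203.58207473 221.76850308]]
top 332 223 [[335.98862708 220.84848343]]
```

View pics/stage.png

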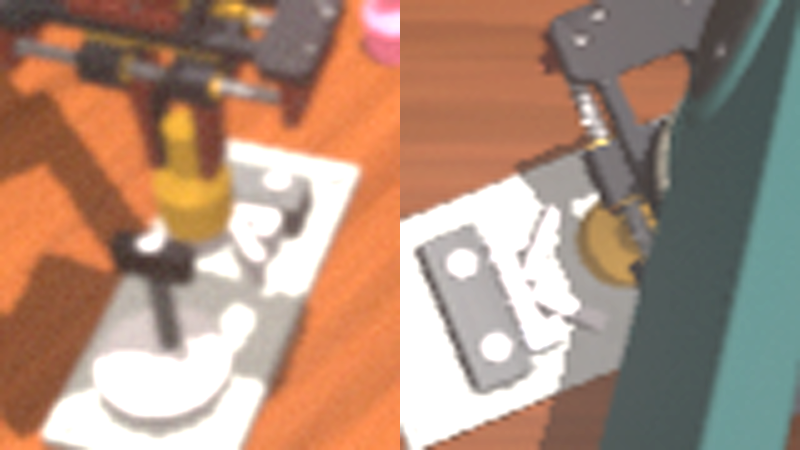

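The blank is held straight over the plate between the cam and the V. In the top view its base is at (610,243) and the V mouth tips are at (552,205) and (605,325). Lowering now.

```bash
python3 -m creep '[{"dp":[-1.7,-1.8,0],"twist":[-0.15,0,0.2],"grip":1},{"dp":[0,0,25],"twist":[0,0,0],"grip":1},{"dp":[0,0,20],"twist":[0,0,0],"grip":1},{"dp":[0,0,15],"twist":[0,0,0],"grip":1},{"dp":[0,0,0],"twist":[0,0,0],"grip":1},{"dp":[0,0,0],"twist":[0,0,0],"grip":1},{"dp":[0,0,0],"twist":[0,0,0],"grip":1}]'
python3 -c "
from h import *
togo(.5312,-.1592,.0559)"
```

```text
time_s: 14.65
ee_pos: [0.5331, -0.1606, 0.044]
eef_rot: [3.139, 0.001, 1.943]
contact_force: [-0.2, 0.4, -2.6]
gripper_width: 0.0215
grip_force: 30.0
t 14.65 rot [3.1389e+00 1.1000e-03 1.9432e+00] F [-0.15  0.43 -2.6 ] M [-0.041 -0.106 -0.012] j6 -0.79 w 0.0215
go mm [ 2.  -1.3 18.6]
```

```bash
python3 -m creep '[{"dp":[2,-1.3,5],"twist":[0.15,0,0],"grip":1},{"dp":[0,0,5],"twist":[0,0,0],"grip":1},{"dp":[0,0,5],"twist":[0,0,0],"grip":1},{"dp":[0,0,0],"twist":[0,0,0],"grip":1},{"dp":[0,0,0],"twist":[0,0,0],"grip":1},{"dp":[0,0,0],"twist":[0,0,0],"grip":1}]'
python3 -c "
from h import *
togo(.5312,-.1592,.0559)"
```

```text
time_s: 15.25
ee_pos: [0.5303, -0.1592, 0.0281]
eef_rot: [-3.14, 0.0, 1.943]
contact_force: [-0.0, 0.5, -2.7]
gripper_width: 0.0215
grip_force: 30.0
t 15.25 rot [-3.1405  0.      1.9428] F [-0.04  0.46 -2.71] M [-0.043 -0.141  0.005] j6 -0.79 w 0.0215
go mm [-0.3  0.8  2.7]
```

```bash
python3 -m creep '[{"dp":[0,0,1.5],"twist":[0,0,0],"grip":1},{"dp":[0,0,1],"twist":[0,0,0],"grip":1},{"dp":[0,0,0],"twist":[0,0,0],"grip":1},{"dp":[0,0,0],"twist":[0,0,0],"grip":1}]'
python3 -c "
from h import *
togo(.5312,-.1592,.0559)"
```

```text
time_s: 15.65
ee_pos: [0.5302, -0.1591, 0.0255]
eef_rot: [-3.14, -0.0, 1.943]
contact_force: [0.7, 0.9, -3.0]
gripper_width: 0.0215
grip_force: 30.0
t 15.65 rot [-3.1404e+00 -1.0000e-04  1.9428e+00] F [ 0.68  0.93 -2.99] M [ 0.021 -0.071 -0.025] j6 -0.79 w 0.0215
go mm [-0.5  0.9  0.1]
```

```bash
python3 -m creep '[{"dp":[0,0.8,0.6],"twist":[0,0,0],"grip":1},{"dp":[0,0,0],"twist":[0,0,0],"grip":1},{"dp":[0,0,0],"twist":[0,0,0],"grip":1}]'
```

```text
time_s: 15.95
ee_pos: [0.5304, -0.159, 0.0254]
eef_rot: [-3.139, -0.0, 1.943]
contact_force: [-4.0, -0.6, 6.0]
gripper_width: 0.0212
grip_force: 30.0
```

```bash
python3 -m creep '[{"dp":[0,0,0.6],"twist":[0,0,0],"grip":1},{"dp":[0,0,0],"twist":[0,0,0],"grip":1},{"dp":[0,0,0],"twist":[0,0,0],"grip":1}]'
```

```text
time_s: 16.25
ee_pos: [0.5304, -0.1591, 0.0254]
eef_rot: [-3.14, 0.0, 1.943]
contact_force: [-5.5, -0.6, 11.1]
gripper_width: 0.0215
grip_force: 30.0
```

It has landed on the plate. I'll ease the pressure and slide towards the V by feel.

```bash
python3 -m creep '[{"dp":[0,0,-0.9],"twist":[0,0,0],"grip":1},{"dp":[1,0,0],"twist":[0,0,0],"grip":1},{"dp":[1,0,0],"twist":[0,0,0],"grip":1},{"dp":[0,0,0],"twist":[0,0,0],"grip":1},{"dp":[0,0,0],"twist":[0,0,0],"grip":1}]'
cat >> h.py <<'E'
P=np.array([.5305,-.1573]);A=.372
def st():
    "fixture-frame readout: TCP x,y mm, force along fixture x,y,z, moment z"
    s=monitor.sense();c,n=np.cos(A),np.sin(A);R=np.array([[c,n],[-n,c]])
    print('t',round(s['time_s'],2),'loc',(R@(s['ee_pos'][:2]-P)*1e3).round(2),'z',round(s['ee_pos'][2]+.0305,4),'F',(R@s['contact_force'][:2]).round(1),s['contact_force'][2].round(1),'M',s['wrist_torque'].round(3),'rot',np.round(s['eef_rot'],4),'w',round(s['gripper_width'],4),'g',round(s['grip_force'],1))
E
python3 -c "
from h import *
st()"
```

```text
time_s: 16.75
ee_pos: [0.5311, -0.1574, 0.0255]
eef_rot: [-3.141, 0.001, 1.943]
contact_force: [0.2, -1.1, 1.6]
gripper_width: 0.0215
grip_force: 30.0
t 16.75 loc [ 0.51 -0.33] z 0.056 F [-0.3 -1.1] 1.6 M [-0.492 -0.239 -0.009] rot [-3.1414e+00  1.2000e-03  1.9430e+00] w 0.0215 g 30.0
```

```bash
python3 -m creep '[{"dp":[1,0,0],"twist":[0,0,0],"grip":1},{"dp":[0,0,0],"twist":[0,0,0],"grip":1},{"dp":[0,0,0],"twist":[0,0,0],"grip":1}]' >/dev/null
python3 -c "
from h import *
st()"
```

```text
t 17.05 loc [0.45 0.94] z 0.056 F [ 0.2 -3.4] 2.9 M [-0.549 -0.417  0.033] rot [-3.1414e+00  8.0000e-04  1.9428e+00] w 0.0213 g 30.0
```

```bash
python3 -m creep '[{"dp":[1,0,0],"twist":[0,0,0],"grip":1},{"dp":[0,0,0],"twist":[0,0,0],"grip":1},{"dp":[0,0,0],"twist":[0,0,0],"grip":1}]' >/dev/null
python3 -c "
from h import *
st()"
```

```text
t 17.35 loc [0.27 2.19] z 0.0559 F [ 0.1 -2.4] 3.5 M [-0.461 -0.47  -0.001] rot [-3.1411e+00  4.0000e-04  1.9427e+00] w 0.0219 g 30.0
```

```bash
python3 -m creep '[{"dp":[1,0,-0.2],"twist":[0,0,0],"grip":1},{"dp":[0,0,0],"twist":[0,0,0],"grip":1},{"dp":[0,0,0],"twist":[0,0,0],"grip":1}]' >/dev/null
python3 -c "
from h import *
st()"
```

```text
t 17.65 loc [-0.09  3.63] z 0.0559 F [ 1.8 -1.4] 3.1 M [-0.299 -0.421 -0.029] rot [-3.1404e+00 -3.0000e-04  1.9428e+00] w 0.021 g 30.0
```

```bash
python3 -m creep '[{"dp":[1,0,0],"twist":[0,0,0],"grip":1},{"dp":[0,0,0],"twist":[0,0,0],"grip":1},{"dp":[0,0,0],"twist":[0,0,0],"grip":1}]' >/dev/null
python3 -c "
from h import *
st()"
```

```text
t 17.95 loc [-0.12  4.4 ] z 0.0559 F [ 0.6 -3.2] 3.0 M [-0.524 -0.456 -0.012] rot [-3.1404 -0.      1.9429] w 0.0211 g 30.0
```

```bash
python3 -m creep '[{"dp":[1,0,0],"twist":[0,0,0],"grip":1},{"dp":[0,0,0],"twist":[0,0,0],"grip":1},{"dp":[0,0,0],"twist":[0,0,0],"grip":1}]' >/dev/null
python3 -c "
from h import *
st()"
```

```text
t 18.25 loc [-0.2   5.47] z 0.0559 F [-0.2 -3.6] 4.0 M [-0.657 -0.316 -0.04 ] rot [-3.1402e+00 -1.0000e-04  1.9428e+00] w 0.0215 g 30.0
```

```bash
python3 -m creep '[{"dp":[1,0,-0.2],"twist":[0,0,0],"grip":1},{"dp":[0,0,0],"twist":[0,0,0],"grip":1},{"dp":[0,0,0],"twist":[0,0,0],"grip":1}]' >/dev/null
python3 -c "
from h import *
st()"
```

```text
t 18.55 loc [-0.24  6.09] z 0.056 F [ 0.2 -4.1] 1.2 M [-0.976 -0.387 -0.045] rot [-3.1402e+00  5.0000e-04  1.9430e+00] w 0.0211 g 30.0
```

```bash
python3 -m creep '[{"dp":[1,0,0],"twist":[0,0,0],"grip":1},{"dp":[0,0,0],"twist":[0,0,0],"grip":1},{"dp":[0,0,0],"twist":[0,0,0],"grip":1}]' >/dev/null
python3 -c "
from h import *
st()"
```

```text
t 18.85 loc [-0.2   6.44] z 0.0561 F [-1.2 -6.6] 1.6 M [-1.389 -0.375 -0.085] rot [-3.1403e+00  1.5000e-03  1.9432e+00] w 0.0215 g 30.0
```

```bash
python3 -m creep '[{"dp":[1,0,0],"twist":[0,0,0],"grip":1},{"dp":[0,0,0],"twist":[0,0,0],"grip":1},{"dp":[0,0,0],"twist":[0,0,0],"grip":1}]' >/dev/null
python3 -c "
from h import *
st()"
```

```text
t 19.15 loc [-0.15  6.78] z 0.0562 F [-2.  -8.5] 0.7 M [-1.72  -0.34  -0.115] rot [-3.1404e+00  2.5000e-03  1.9434e+00] w 0.0217 g 30.0
```

The V was met at about y = 6 mm, with both walls sharing the load (side force only −2 N). I'll balance it sideways, ease the push and read again.

```bash
python3 -m creep '[{"dp":[0.5,-0.5,-0.1],"twist":[0,0,0],"grip":1},{"dp":[0,0,0],"twist":[0,0,0],"grip":1},{"dp":[0,0,0],"twist":[0,0,0],"grip":1}]' >/dev/null
python3 -c "
from h import *
st()"
python3 -m creep '[{"dp":[-1.5,0,0],"twist":[0,0,0],"grip":1},{"dp":[0,0,0],"twist":[0,0,0],"grip":1},{"dp":[0,0,0],"twist":[0,0,0],"grip":1}]' >/dev/null
python3 -c "
from h import *
st()"
```

```text
t 19.45 loc [-0.36  7.13] z 0.0562 F [-0.2 -7.8] -1.2 M [-1.671 -0.56  -0.06 ] rot [-3.1410e+00  2.7000e-03  1.9432e+00] w 0.0215 g 30.0
t 19.75 loc [-0.43  6.63] z 0.0561 F [-0.2 -5.9] 0.2 M [-1.176 -0.538 -0.036] rot [-3.1407e+00  1.1000e-03  1.9429e+00] w 0.0212 g 30.0
```

```bash
python3 -m creep '[{"dp":[-1,0,0.2],"twist":[0,0,0],"grip":1},{"dp":[0,0,0],"twist":[0,0,0],"grip":1},{"dp":[0,0,0],"twist":[0,0,0],"grip":1}]' >/dev/null
python3 -c "
from h import *
st()"
```

```text
t 20.05 loc [-0.45  6.34] z 0.056 F [ 1.5 -4.9] 0.5 M [-0.712 -0.523 -0.027] rot [-3.1407e+00  1.0000e-04  1.9428e+00] w 0.0214 g 30.0
```

```bash
python3 -m creep '[{"dp":[-0.6,0,0.2],"twist":[0,0,0],"grip":1},{"dp":[0,0,0],"twist":[0,0,0],"grip":1},{"dp":[0,0,0],"twist":[0,0,0],"grip":1}]' >/dev/null
python3 -c "
from h import *
st()"
```

```text
t 20.35 loc [-0.49  6.09] z 0.0559 F [ 0.5 -1.8] 2.7 M [-0.267 -0.551 -0.103] rot [-3.1406e+00 -4.0000e-04  1.9427e+00] w 0.0214 g 30.0
```

Just resting at about 2 N. Let go and rise.

```bash
python3 -m creep '[{"dp":[0,0,-0.2],"twist":[0,0,0],"grip":0.4},{"dp":[0,0,0],"twist":[0,0,0],"grip":0.4},{"dp":[0,0,0],"twist":[0,0,0],"grip":0.4},{"dp":[0,0,0],"twist":[0,0,0],"grip":0.4},{"dp":[0,0,0],"twist":[0,0,0],"grip":0.4}]' >/dev/null
python3 -c "
from h import *
st()"
python3 -m creep '[{"dp":[0,0,-15],"twist":[0,0,0],"grip":0.4},{"dp":[0,0,-30],"twist":[0,0,0],"grip":0.4},{"dp":[0,0,-40],"twist":[0,0,0],"grip":0.4},{"dp":[0,0,-40],"twist":[0,0,0],"grip":0.4},{"dp":[-40,50,0],"twist":[0,0,0],"grip":0.4},{"dp":[-20,50,0],"twist":[0,0,0],"grip":0.4},{"dp":[0,50,0],"twist":[0,0,0],"grip":0.4},{"dp":[0,0,0],"twist":[0,0,0],"grip":0.4}]'
python3 - <<'E'
from h import *
o=[]
for n in('scene','top'):
    I=viewer.capture(n);cv2.imwrite(f'pics/placed_{n}.png',I)
    u,v=proj(n,[.5305,-.1573,.03])[0].astype(int); print(n,u,v)
    o.append(cv2.resize(I[v-45:v+45,u-40:u+40],(400,450),interpolation=cv2.INTER_CUBIC))
cv2.imwrite('pics/placed.png',np.hstack(o))
E
```

```text
t 20.85 loc [-0.93  6.2 ] z 0.0558 F [-0.2  0.2] 0.1 M [-0.018 -0.108 -0.019] rot [-3.1398e+00 -7.0000e-04  1.9428e+00] w 0.0523 g 0.0
time_s: 21.65
ee_pos: [0.6777, -0.1476, 0.15]
eef_rot: [3.139, 0.001, 1.945]
contact_force: [-1.0, 0.0, -0.6]
gripper_width: 0.0527
grip_force: 0.0
scene 205 234
top 331 224
```

View pics/placed.png

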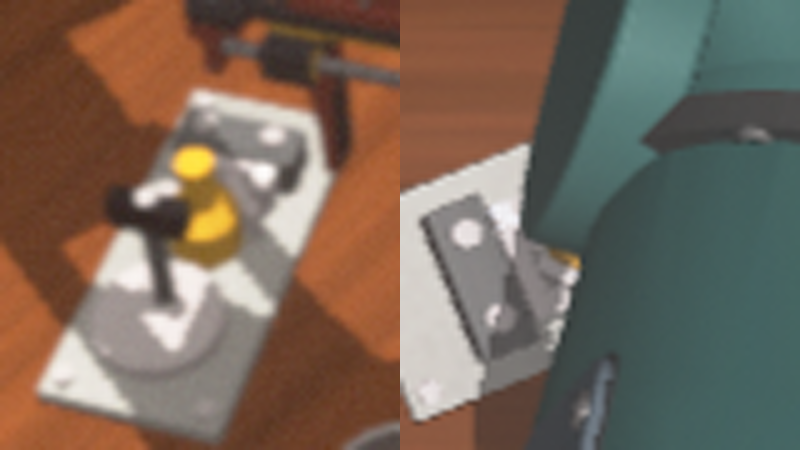

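The blank stands upright in the V, with its neck top at (193,160) in the scene crop. The knob bar runs from about (110,205) to (188,220). Next I'll check both numerically and head for the knob.

Run:
```python
from h import *
c,n=np.cos(A),np.sin(A);R=np.array([[c,n],[-n,c]])
f=lambda uv,z:(((ray("scene",(np.array(uv,float))/5+np.array([165,189]),z)[:,:2]-P)@R.T)*1e3).round(1)
print("neck",f([[193,160]],.086),"knob ends",f([[110,207],[188,220],[148,212]],.108))
togo(.5501,-.2087,.18)
```

```text
neck [[0.1 4.7]] knob ends [[-21.7 -55.5]
 [ 22.7 -52.6]
 [ -0.3 -53.2]]
t 21.75 rot [-3.1389e+00 -1.0000e-03  1.9442e+00] F [0.16 0.22 0.1 ] M [-0.037 -0.081 -0.047] j6 -0.69 w 0.0529
go mm [ -11.5 -135.6    0.3]
```

```bash
python3 -m creep '[{"dp":[0,0,0],"twist":[0,0,8.5],"grip":0.4},{"dp":[0,0,0],"twist":[0,0,8.5],"grip":0.4},{"dp":[0,0,0],"twist":[0,0,8.5],"grip":0.4},{"dp":[0,0,0],"twist":[0,0,8.5],"grip":0.4},{"dp":[0,0,0],"twist":[0,0,8.5],"grip":0.4},{"dp":[0,0,0],"twist":[0,0,8.5],"grip":0.4},{"dp":[0,0,0],"twist":[0,0,8.5],"grip":0.4},{"dp":[0,0,0],"twist":[0,0,8.5],"grip":0.4}]' >/dev/null
python3 -m creep '[{"dp":[0,0,0],"twist":[0,0,8.5],"grip":0.4},{"dp":[0,0,0],"twist":[0,0,8.5],"grip":0.4},{"dp":[0,0,0],"twist":[0,0,0],"grip":0.4},{"dp":[0,0,0],"twist":[0,0,0],"grip":0.4}]'
python3 -c "
from h import *
togo(.5501,-.2087,.18)"
```

```text
time_s: 22.95
ee_pos: [0.6709, -0.1495, 0.1504]
eef_rot: [-3.141, 0.002, 0.463]
contact_force: [-0.8, 0.2, 0.2]
gripper_width: 0.0528
grip_force: 0.0
t 22.95 rot [-3.1408e+00  2.1000e-03  4.6270e-01] F [-0.82  0.17  0.16] M [-0.057  0.01  -0.024] j6 0.79 w 0.0528
go mm [-134.5   -0.9    1.2]
```

```bash
python3 -m creep '[{"dp":[-45,0,0],"twist":[0,0,0],"grip":0.4},{"dp":[-45,0,0],"twist":[0,0,0],"grip":0.4},{"dp":[-44.5,-0.9,0],"twist":[0,0,1],"grip":0.4},{"dp":[0,0,20],"twist":[0,0,0],"grip":0.4},{"dp":[0,0,20],"twist":[0,0,0],"grip":0.4},{"dp":[0,0,0],"twist":[0,0,0],"grip":0.4},{"dp":[0,0,0],"twist":[0,0,0],"grip":0.4},{"dp":[0,0,0],"twist":[0,0,0],"grip":0.4}]'
python3 -c "
from h import *
togo(.5501,-.2087,.096)"
```

```text
time_s: 23.75
ee_pos: [0.552, -0.2083, 0.1115]
eef_rot: [3.141, 0.0, 0.443]
contact_force: [0.5, 0.5, 0.5]
gripper_width: 0.0523
grip_force: 0.0
t 23.75 rot [3.1406e+00 3.0000e-04 4.4320e-01] F [0.46 0.51 0.47] M [ 0.06  -0.042  0.016] j6 0.65 w 0.0523
go mm [-1.9 -0.5 46. ]
```

```bash
python3 -m creep '[{"dp":[-1.9,-0.5,15],"twist":[0,0,0],"grip":0.4},{"dp":[0,0,15],"twist":[0,0,0],"grip":0.4},{"dp":[0,0,15.5],"twist":[0,0,0],"grip":0.4},{"dp":[0,0,0],"twist":[0,0,0],"grip":0.4},{"dp":[0,0,0],"twist":[0,0,0],"grip":0.4},{"dp":[0,0,0],"twist":[0,0,0],"grip":0.4}]'>/dev/null
python3 -c "
from h import *
togo(.5501,-.2087,.096)"
python3 -m creep '[{"dp":[0,0,0],"twist":[0,0,0],"grip":1},{"dp":[0,0,0],"twist":[0,0,0],"grip":1},{"dp":[0,0,0],"twist":[0,0,0],"grip":1},{"dp":[0,0,0],"twist":[0,0,0],"grip":1},{"dp":[0,0,0],"twist":[0,0,0],"grip":1},{"dp":[0,0,0],"twist":[0,0,0],"grip":1}]'>/dev/null
python3 -c "
from h import *
st()"
```

```text
t 24.35 rot [3.1401 0.     0.4423] F [ 0.92  0.23 -0.49] M [-0.033  0.04  -0.006] j6 0.65 w 0.0526
go mm [-0.1 -0.2  0.7]
t 24.95 loc [ -1.28 -52.8 ] z 0.0955 F [1.  5.5] 4.3 M [ 0.858  0.319 -0.196] rot [-3.1387e+00  1.4000e-03  4.4100e-01] w 0.0138 g 29.8
```

The knob is gripped at 13.8 mm. A side force shows its centre is about 2.3 mm nearer the V, so I'll relieve that first and then start turning.

```bash
python3 -m creep '[{"dp":[0,-2.4,-0.3],"twist":[0,0,0],"grip":1},{"dp":[0,0,0],"twist":[0,0,0],"grip":1},{"dp":[0,0,0],"twist":[0,0,0],"grip":1}]'>/dev/null
python3 -c "
from h import *
st()"
python3 -m creep '[{"dp":[0,0,0],"twist":[0,0,-5],"grip":1},{"dp":[0,0,0],"twist":[0,0,-5],"grip":1},{"dp":[0,0,0],"twist":[0,0,-5],"grip":1},{"dp":[0,0,0],"twist":[0,0,-5],"grip":1},{"dp":[0,0,0],"twist":[0,0,-5],"grip":1},{"dp":[0,0,0],"twist":[0,0,0],"grip":1},{"dp":[0,0,0],"twist":[0,0,0],"grip":1}]'>/dev/null
python3 -c "
from h import *
st()"
```

```text
t 25.25 loc [ -1.22 -52.92] z 0.0956 F [ 1.1 -4.5] -6.4 M [-0.458 -0.109 -0.19 ] rot [3.1406e+00 1.2000e-03 4.4180e-01] w 0.014 g 29.7
t 25.95 loc [ -1.01 -53.01] z 0.0955 F [ 1.8 -5.5] -7.5 M [-0.579 -0.426  0.095] rot [3.1409e+00 1.3000e-03 8.7630e-01] w 0.0139 g 30.0
```

```bash
python3 -m creep '[{"dp":[-0.2,1.15,0.25],"twist":[0,0,0],"grip":1},{"dp":[0,0,0],"twist":[0,0,-5],"grip":1},{"dp":[0,0,0],"twist":[0,0,-5],"grip":1},{"dp":[0,0,0],"twist":[0,0,-5],"grip":1},{"dp":[0,0,0],"twist":[0,0,0],"grip":1},{"dp":[0,0,0],"twist":[0,0,0],"grip":1}]'>/dev/null
python3 -c "
from h import *
st()"
python3 -m creep '[{"dp":[0,0,0],"twist":[0,0,-5],"grip":1},{"dp":[0,0,0],"twist":[0,0,-5],"grip":1},{"dp":[0,0,0],"twist":[0,0,-5],"grip":1},{"dp":[0,0,0],"twist":[0,0,-5],"grip":1},{"dp":[0,0,0],"twist":[0,0,0],"grip":1},{"dp":[0,0,0],"twist":[0,0,0],"grip":1}]'>/dev/null
python3 -c "
from h import *
st()"
```

```text
t 26.55 loc [ -0.97 -53.07] z 0.0955 F [ 1.2 -3. ] -4.2 M [-0.338 -0.14   0.256] rot [-3.1404e+00  1.0000e-03  1.1376e+00] w 0.0139 g 30.0
t 27.15 loc [ -0.9  -53.19] z 0.0955 F [ 1.2 -2. ] -5.1 M [-0.391 -0.266  0.251] rot [-3.1404e+00  6.0000e-04  1.4860e+00] w 0.0134 g 30.0
```

```bash
python3 -m creep '[{"dp":[0,0,0.3],"twist":[0,0,-4],"grip":1},{"dp":[0,0,0],"twist":[0,0,-4],"grip":1},{"dp":[0,0,0],"twist":[0,0,0],"grip":1},{"dp":[0,0,0],"twist":[0,0,0],"grip":1}]'>/dev/null
python3 -c "
from h import *
st()"
python3 -m creep '[{"dp":[0,0,0],"twist":[0,0,-3],"grip":1},{"dp":[0,0,0],"twist":[0,0,-3],"grip":1},{"dp":[0,0,0],"twist":[0,0,0],"grip":1},{"dp":[0,0,0],"twist":[0,0,0],"grip":1}]'>/dev/null
python3 -c "
from h import *
st()"
```

```text
t 27.55 loc [ -0.85 -53.17] z 0.0955 F [ 0.5 -2.6] -0.1 M [-0.312 -0.146  0.341] rot [-3.1405e+00  5.0000e-04  1.6259e+00] w 0.0137 g 30.0
t 27.95 loc [ -0.78 -53.2 ] z 0.0955 F [ 0.4 -1.7] 0.6 M [-0.262 -0.114  0.113] rot [-3.1406e+00  4.0000e-04  1.7310e+00] w 0.0138 g 30.0
```

```bash
python3 -m creep '[{"dp":[0,0,0],"twist":[0,0,-3],"grip":1},{"dp":[0,0,0],"twist":[0,0,0],"grip":1},{"dp":[0,0,0],"twist":[0,0,0],"grip":1}]'>/dev/null
python3 -c "
from h import *
st()"
```

```text
t 28.25 loc [ -0.77 -53.21] z 0.0955 F [ 1.  -1.2] 2.4 M [-0.24  -0.042 -0.003] rot [-3.1406e+00  3.0000e-04  1.7836e+00] w 0.0136 g 30.0
```

```bash
python3 -m creep '[{"dp":[0,0,0],"twist":[0,0,-2],"grip":1},{"dp":[0,0,0],"twist":[0,0,0],"grip":1},{"dp":[0,0,0],"twist":[0,0,0],"grip":1}]'>/dev/null
python3 -c "
from h import *
st()"
```

```text
t 28.55 loc [ -0.73 -53.22] z 0.0955 F [-0.5 -0. ] 2.9 M [-0.141 -0.027 -0.102] rot [-3.1407e+00  2.0000e-04  1.8189e+00] w 0.0137 g 30.0
```

```bash
python3 -m creep '[{"dp":[0,0,-0.2],"twist":[0,0,-2],"grip":1},{"dp":[0,0,0],"twist":[0,0,0],"grip":1},{"dp":[0,0,0],"twist":[0,0,0],"grip":1}]'>/dev/null
python3 -c "
from h import *
st()"
```

```text
t 28.85 loc [ -0.78 -53.2 ] z 0.0955 F [ 0.5 -0.6] 1.7 M [-0.213 -0.181 -0.053] rot [-3.1406e+00  1.0000e-04  1.8541e+00] w 0.0138 g 30.0
```

```bash
python3 -m creep '[{"dp":[0,0,0],"twist":[0,0,-2],"grip":1},{"dp":[0,0,0],"twist":[0,0,0],"grip":1},{"dp":[0,0,0],"twist":[0,0,0],"grip":1}]'>/dev/null
python3 -c "
from h import *
st()"
```

```text
t 29.15 loc [ -0.73 -53.22] z 0.0955 F [ 1.2 -0.2] 1.1 M [-0.225 -0.25  -0.121] rot [-3.1406e+00  2.0000e-04  1.8892e+00] w 0.0137 g 30.0
```

```bash
python3 -m creep '[{"dp":[0,0,0],"twist":[0,0,-2],"grip":1},{"dp":[0,0,0],"twist":[0,0,0],"grip":1},{"dp":[0,0,0],"twist":[0,0,0],"grip":1}]'>/dev/null
python3 -c "
from h import *
st()"
```

```text
t 29.45 loc [ -0.71 -53.22] z 0.0955 F [ 1.6 -0.6] 2.1 M [-0.158 -0.324 -0.102] rot [-3.1406e+00  1.0000e-04  1.9241e+00] w 0.0136 g 30.0
```

```bash
python3 -m creep '[{"dp":[0,0,0],"twist":[0,0,-2],"grip":1},{"dp":[0,0,0],"twist":[0,0,0],"grip":1},{"dp":[0,0,0],"twist":[0,0,0],"grip":1}]'>/dev/null
python3 -c "
from h import *
st()"
```

```text
t 29.75 loc [ -0.71 -53.23] z 0.0955 F [ 0.1 -0.4] 1.5 M [-0.223 -0.356 -0.181] rot [-3.1407  0.      1.9587] w 0.0137 g 30.0
```

```bash
python3 -m creep '[{"dp":[0,0,0],"twist":[0,0,-2],"grip":1},{"dp":[0,0,0],"twist":[0,0,0],"grip":1},{"dp":[0,0,0],"twist":[0,0,0],"grip":1}]'>/dev/null
python3 -c "
from h import *
st()"
```

```text
t 30.05 loc [ -0.66 -53.23] z 0.0955 F [ 2.1 -0.7] 2.3 M [-0.143 -0.435 -0.36 ] rot [-3.1407  0.      1.9936] w 0.0136 g 30.0
```

The cam has met the blank: the torque went from −0.10 to −0.36 N m. Small steps from here.

```bash
python3 -m creep '[{"dp":[0,0,0],"twist":[0,0,-2],"grip":1},{"dp":[0,0,0],"twist":[0,0,0],"grip":1},{"dp":[0,0,0],"twist":[0,0,0],"grip":1}]'>/dev/null
python3 -c "
from h import *
st()"
```

```text
t 30.35 loc [ -0.67 -53.24] z 0.0955 F [ 2.2 -1.1] 0.2 M [-0.048 -0.524 -0.513] rot [-3.1408 -0.      2.0285] w 0.0138 g 30.1
```

```bash
python3 -m creep '[{"dp":[0,0,0],"twist":[0,0,-1.5],"grip":1},{"dp":[0,0,0],"twist":[0,0,0],"grip":1},{"dp":[0,0,0],"twist":[0,0,0],"grip":1}]'>/dev/null
python3 -c "
from h import *
st()"
```

```text
t 30.65 loc [ -0.68 -53.22] z 0.0955 F [ 3.1 -1. ] 1.1 M [-0.077 -0.635 -0.588] rot [-3.1407e+00 -1.0000e-04  2.0559e+00] w 0.0142 g 30.3
```

```bash
python3 -m creep '[{"dp":[0,0,0],"twist":[0,0,-2],"grip":1},{"dp":[0,0,0],"twist":[0,0,0],"grip":1},{"dp":[0,0,0],"twist":[0,0,0],"grip":1}]'>/dev/null
python3 -c "
from h import *
st()"
```

```text
t 30.95 loc [ -0.67 -53.23] z 0.0955 F [ 3.6 -1.7] 0.3 M [-0.143 -0.707 -0.768] rot [-3.1408e+00 -1.0000e-04  2.0900e+00] w 0.014 g 30.6
```

```bash
python3 -m creep '[{"dp":[0,0,0],"twist":[0,0,-1.5],"grip":1},{"dp":[0,0,0],"twist":[0,0,0],"grip":1},{"dp":[0,0,0],"twist":[0,0,0],"grip":1}]'>/dev/null
python3 -c "
from h import *
st()"
```

```text
t 31.25 loc [ -0.67 -53.28] z 0.0955 F [3.9 0.2] 0.5 M [-0.054 -0.766 -0.767] rot [-3.1407 -0.      2.117 ] w 0.0143 g 31.0
```

The torque (about 0.67 N m net) and the geometry (about 1.9 mm of spring) both give roughly 15 N. Let go and rise.

```bash
python3 -m creep '[{"dp":[0,0,0],"twist":[0,0,0],"grip":0.5},{"dp":[0,0,0],"twist":[0,0,0],"grip":0.5},{"dp":[0,0,0],"twist":[0,0,0],"grip":0.5},{"dp":[0,0,0],"twist":[0,0,0],"grip":0.5},{"dp":[0,0,0],"twist":[0,0,0],"grip":0.5}]'>/dev/null
python3 -c "
from h import *
st()"
python3 -m creep '[{"dp":[0,0,-15],"twist":[0,0,0],"grip":0.5},{"dp":[0,0,-30],"twist":[0,0,0],"grip":0.5},{"dp":[0,0,-40],"twist":[0,0,0],"grip":0.5},{"dp":[-50,0,0],"twist":[0,0,0],"grip":0.5},{"dp":[-50,0,0],"twist":[0,0,0],"grip":0.5},{"dp":[-50,0,0],"twist":[0,0,0],"grip":0.5},{"dp":[0,0,0],"twist":[0,0,0],"grip":0.5},{"dp":[0,0,0],"twist":[0,0,0],"grip":0.5}]'
python3 - <<'E'
from h import *
o=[]
for n in('scene','top'):
    I=viewer.capture(n)
    u,v=proj(n,[.5305,-.1573,.03])[0].astype(int)
    o.append(cv2.resize(I[v-45:v+45,u-40:u+40],(400,450),interpolation=cv2.INTER_CUBIC))
cv2.imwrite('pics/final.png',np.hstack(o))
E
```

```text
t 31.75 loc [ -1.22 -52.89] z 0.0953 F [ 0.2 -0.5] 0.0 M [-0.026 -0.114 -0.007] rot [-3.1399e+00 -8.0000e-04  2.1176e+00] w 0.0434 g 0.0
time_s: 32.55
ee_pos: [0.6268, -0.3359, 0.149]
eef_rot: [-3.14, -0.002, 2.116]
contact_force: [-0.1, 0.7, -0.6]
gripper_width: 0.044
grip_force: 0.0
```

View pics/final.png

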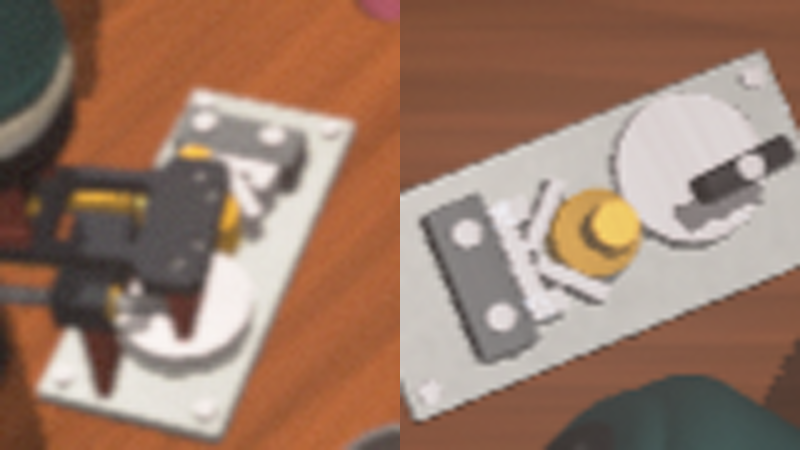

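The top view shows the blank, centred at about (597,235), seated evenly between both V walls. The cam rim bears on it from the right, the bar is turned by about 1.7 rad, and the gripper is clear.

```bash
python3 -c "
from cell import order
print(order.sign_off())"
```

```text
the job is handed in; nothing more can be done
None
```

The blank stands upright in the V, resting on both walls and clamped by the cam at an estimated 15 N (from wrist torque and cam geometry). The knob is released, nothing else on the bench was handled, and I handed the job in at about 33 s.

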